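# Seat the locating plug and wedge up the tilting table

## Robot

A 6-joint arm with a two-finger parallel gripper is mounted at the origin on a cart in front of the work surface, level with it; the furniture and walls round the work are solid. World frame = base frame: x ahead of the robot, y to its left, z up, the work surface at z = 0. Lengths are in m, angles in rad, forces in N, time in s.
With the tool pointing down it reaches from about 0.375 to 0.9 m from the base axis. Payload 3.1 kg.
Tool frame: the origin (TCP) lies on the front face of the gripper's body, between the roots of the fingers; the fingertips stand 70 mm ahead of it and the grasp point (between the pads) lies 51 mm ahead of it; z points along the fingers, y is the line along which they close (so a half turn about z gives the same grasp; the last joint's range is limited). The gripper opens to 87 mm and grips with 3 to 60 N. Pads are 19 mm wide; open, the fingers measure 117 mm over their backs; the gripper's body (75 mm by 190 mm) begins 51 mm behind the grasp point.
Start: joints at [0.972, 0.527, 1.433, -0, 1.181, -0.178], TCP at [0.255, 0.57, 0.292] pointing down, gripper open.
Joint ranges: [-3.08, 3.08], [-0.75, 2.2], [0.22, 2.44], [-1.43, 4.57], [0, 2.65], [-2.85, 2.85]. Speed limits (rad/s): [2.79, 2.79, 3.14, 3.14, 3.14, 3.14].

## Interface

Orientations are given as a unit quaternion [x, y, z, w].
In Python, from rig import robot, cams, ticket gives the robot as it stands. The module is installed in compiled form; this text tells all that it offers.
- The arm moves only by the shell command python3 -m crank 'ROWS' [FORCE]. ROWS is JSON, a list of rows, each a list of 7 numbers: the shift along the tool's x, y, z in cm, then the turn, a rotation vector about the tool's x, y, z in rad, then the closure, from 0 (fully open) to 1 (shut). A call has 1 to 5 rows; each row shifts and turns the commanded pose from where the row before left it, along the tool's axes as they then stand; what a row does not reach is not made up. A row lasts 1/8 s, in which the tool goes at most 62.5 mm and 10.7 degrees, less where a joint would pass 70% of its speed; a pose out of reach is approached as far as the arm can. A call is refused whole if a number of a shift passes 6.25 or a number of a turn 0.188, either way. A call with a gripper value outside its range is refused whole. The fingers move at their own pace and stop on an object; FORCE is the grip in N (left out, the last holds). Time passes only in rows, so rows that do not move let the fingers close. It gives the time, the measured TCP pose, the force, the opening and the grip force at its end, in the units of the state.
- robot.get_obs(): the state, without advancing time (a new reading comes with each control period).
- cams.camera(name): name is "scene" or "top" or "wrist"; returns the picture (400x640x3 uint8, red, green, blue); there is no depth.
- cams.camera_info(name): a dict with "intrinsics" (3x3 intrinsics, pixels), "pose" (4x4, takes a point from camera to world coordinates). Camera axes: x right, y down, z forward; pixel columns grow to the right and rows downward; lengths in m; the calibration is good to about 2 mm. The wrist camera is an equidistant fisheye: a pixel r from the principal point sees the ray r / f radians off the axis. A picture is of the moment at which its call begins: read the wrist's pose just before it. camera_info takes no time and is no camera call; for the wrist camera it gives the pose at the moment of the call.
- ticket.hand_in(): hands the job in; it is judged then, once.
The state is a dict: "time": time; "q": joint angles; "joint_velocities": joint speeds; "joint_torque": joint torques, N m; "position": TCP position; "tool_rot": TCP orientation; "ft_force": force on the tool from outside, world axes, zero at the start; "moment": the same for the moment, N m; "grip_width": finger opening in m; "grip_force": force on a finger pad.
Only numpy, scipy, OpenCV 4.12 (cv2) and the standard library are available. Lean on these libraries where they do the work, as an engineer would, in place of code of your own. Each camera call takes 0.05 s, during which the arm holds its last target. There are 200 camera calls.

## Task

First press the red locating plug on the small tilting table fully home. Then pick up the yellow wedge by its tall heel, slide it flat along the bench, thin end first, into the slot under the table plate's front edge until the red line on its ramp comes to that edge, so that the plate has just lifted off its rests by about 4 or 5 mm and is carried by the wedge alone; finish holding the wedge there in the gripper, do not let go. Leave the other things on the bench where they are.

Things in the scene. Friction and masses are not known exactly. Their poses are not given: they have to be found in the camera images.
- base: Green base of the tilting table, fixed to the bench, 152 mm wide over its hinge ears, 118 mm deep. Origin on the bench surface at the middle of the table; its x axis points from the front (slot) side to the hinge side, y to the left, z up. Two rest rails, 12 mm high and 20 mm wide, run along x at y = +50 and y = -50 mm; the slot between them, 80 mm wide, is open to the front, has the bare bench as its floor, and is 98 mm deep from the plate's front edge.
- plate: Bare metal plate hinged on the base, 112 mm deep, 120 mm wide, 12 mm thick, carrying a bolted grey casting with a round boss in the middle (boss top 46 mm above the bench). Lying on its rests its underside is 12 mm and its top 24 mm above the bench, its front edge at x = -60 mm of the base. Origin on the hinge axis, at base x = +45 mm, 19 mm above the bench, so 105 mm behind the front edge. It presses on the wedge with about 4 N.
- tilt (a joint): Angle of the plate about its hinge: 0 lying on its rests, growing as the front edge rises; 0.01 rad is about 1.05 mm of lift at the front edge. Swings freely; the weight of plate and casting holds it down.
- plate_edge (a point): Middle of the lower front edge of the plate: 12 mm above the bench when the plate lies on its rests; x, y of base about (-60, 0) mm.
- plug (a joint): How far the plug is pressed in, in m: starts 0 to 0.002, fully home at 0.008 (cap seated on the boss). Stiff sliding fit: it takes about 4 N to move, stays where it is left, and stops hard when home.
- plug_top (a point): Centre of the flat top of the plug's red cap (30 mm diameter, 12 mm thick), at base (+5, 0) mm; 58 mm above the bench when fully home, up to 66 mm before.
- wedge: Loose yellow wedge, 84 mm long, 24 mm wide, 150 g. Origin on its underside, midway along its length; x axis points to the thin end, z up. The ramp runs from x = +42 mm (tip, 4 mm high) to x = -18 mm (20 mm high), evenly; the heel, a block 24 x 24 x 46 mm high to be gripped across its width (y), is centred at x = -30 mm. A red line crosses the ramp at x = -5 mm, where it is 16.5 mm high; it is 12 mm high at x = +12 mm, where it first touches the plate.
- tape_roll: Loose roll of tape lying flat, 70 mm diameter, 19 mm high; leave it alone. Origin at the middle of its underside.
- oil_bottle: Loose brown dropper bottle with red cap, 40 mm diameter, 134 mm high, at the back; leave it alone. Origin at the middle of its underside.
- jar_1: Loose grey jar with black lid, 66 mm diameter, 58 mm high, at the back; leave it alone. Origin at the middle of its underside.
Mind the look-alikes: they are no part of the job. Of the things that look like the wedge, take the one that is farthest to the robot's right at the start.

How it is judged:
By the outcome, as a careful person would: the job done as asked, in the order asked, and still so for the second after the job is handed in, while the arm keeps its last pose, push and grip.
It also fails if it takes over 45 s, if anything falls off the work surface, if the arm or the gripper's body presses on something with over 40 N, if the wrist force passes 120 N, or if a joint passes its speed limit or range.

## Working session

There is one attempt and no reset: what is moved stays moved. The work goes in short steps, Python scripts to look and compute and a shell command to move; the robot and the scene stay as the last step left them, time stands still between calls to the robot, and variables do not carry over. Pictures are saved under pics/ and viewed, at most 10 in all, crops included, and the job is handed in when it is done.

```bash
mkdir -p pics; cat > h.py <<'E'
import numpy as np, cv2
from scipy.spatial.transform import Rotation as R
from rig import robot, cams, ticket
def ray(name,u,v,info=None):
    i=info or cams.camera_info(name); K=np.array(i["intrinsics"]); T=np.array(i["pose"])
    x=(u-K[0,2])/K[0,0]; y=(v-K[1,2])/K[1,1]
    if name=="wrist":
        r=np.hypot(x,y); s=np.sin(r)/r if r>1e-9 else 1; d=np.array([x*s,y*s,np.cos(r)])
    else: d=np.array([x,y,1.])
    return T[:3,3],T[:3,:3]@d
def onz(name,u,v,z,info=None):
    o,d=ray(name,u,v,info); return (o+d*(z-o[2])/d[2])[:2]
def save(im,fn): cv2.imwrite(fn,im[:,:,::-1])
E
python3 - <<'E'
from h import *
o=robot.get_obs();print(o["time"],o["position"],o["tool_rot"],R.from_quat(o["tool_rot"]).as_matrix().round(3))
for n in("scene","top"):
    save(cams.camera(n),f"pics/{n}0.png");i=cams.camera_info(n);print(n,np.array(i["intrinsics"]).round(1).tolist(),np.array(i["pose"]).round(3).tolist())
E
```

```text
0.0 [0.25496626 0.57000156 0.29128419] [ 2.08847428e-01  9.77947664e-01 -9.83541067e-04 -3.88728051e-04] [[-0.913  0.408 -0.001]
 [ 0.408  0.913 -0.002]
 [ 0.    -0.002 -1.   ]]
scene [[380.6, 0.0, 314.4], [0.0, 380.6, 199.4], [0.0, 0.0, 1.0]] [[-0.479, -0.604, 0.636, 0.017], [-0.878, 0.331, -0.347, 0.309], [-0.001, -0.725, -0.689, 0.682], [0.0, 0.0, 0.0, 1.0]]
top [[513.7, 0.0, 321.8], [0.0, 513.7, 190.6], [0.0, 0.0, 1.0]] [[0.016, -0.996, 0.084, 0.482], [-0.999, -0.019, -0.03, 0.025], [0.032, -0.084, -0.996, 1.24], [0.0, 0.0, 0.0, 1.0]]
```

View pics/scene0.png

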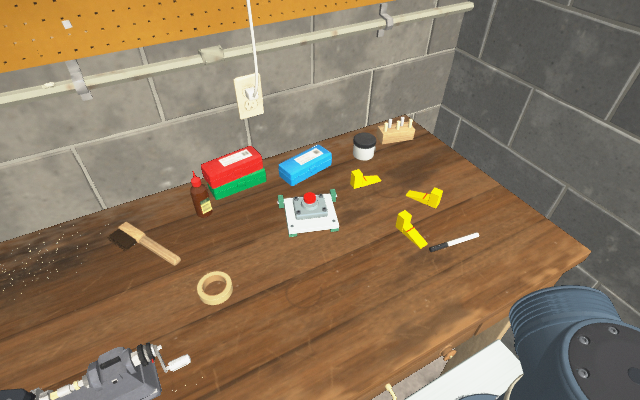

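View pics/top0.png

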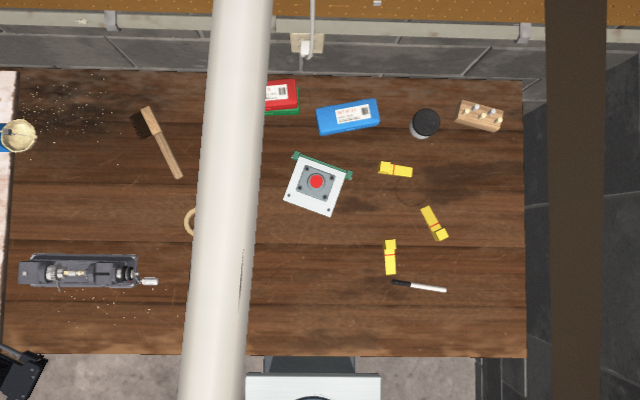

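Three yellow wedges in the top view: (396,170), (434,223) and (390,257). (434,223), which is (425,197) in the scene view, is farthest right (largest column, smallest y), so it is the one meant. The table is at (317,185), with the red cap at (316,181).

```bash
python3 - <<'E'
from h import *
t=cv2.imread("pics/top0.png");s=cv2.imread("pics/scene0.png")
a=cv2.resize(t[135:285,270:470],None,fx=4,fy=4,interpolation=cv2.INTER_CUBIC)
b=cv2.resize(s[160:240,260:460],None,fx=4,fy=4,interpolation=cv2.INTER_CUBIC)
cv2.imwrite("pics/c1.png",a[:600,:800])
cv2.imwrite("pics/c2.png",b)
for n,im in(("top",t),("scene",s)):
    hsv=cv2.cvtColor(im,cv2.COLOR_BGR2HSV)
    for col,m,z in(("yel",cv2.inRange(hsv,(22,150,120),(34,255,255)),.01),("red",cv2.inRange(hsv,(0,170,120),(6,255,255))|cv2.inRange(hsv,(174,170,120),(180,255,255)),.064),("plate",cv2.inRange(hsv,(0,0,185),(180,45,255)),.024)):
        k,l,st,c=cv2.connectedComponentsWithStats(m)
        for j in range(1,k):
            if 12<st[j,4]<4000:
                pts=np.argwhere(l==j)[:,::-1].astype(np.float32); r=cv2.minAreaRect(pts)
                print(n,col,st[j,4],c[j].round(1),onz(n,*c[j],z).round(4),[onz(n,*p,z).round(3).tolist() for p in cv2.boxPoints(r)])
E
```

```text
top yel 159 [385.7 167.6] [ 0.6444 -0.167 ] [[0.632, -0.148], [0.662, -0.152], [0.657, -0.186], [0.628, -0.182]]
top yel 176 [402.8 170.7] [ 0.6376 -0.2086] [[0.628, -0.186], [0.652, -0.189], [0.647, -0.232], [0.623, -0.229]]
top yel 397 [433.5 223.9] [ 0.51   -0.2832] [[0.545, -0.25], [0.56, -0.279], [0.482, -0.318], [0.467, -0.289]]
top yel 118 [389.9 244.6] [ 0.459 -0.178] [[0.472, -0.164], [0.472, -0.19], [0.437, -0.19], [0.436, -0.164]]
top yel 17 [384.9 262.3] [ 0.4168 -0.1664] [[0.431, -0.163], [0.432, -0.166], [0.401, -0.169], [0.401, -0.166]]
top red 512 [283.8  95.6] [0.8012 0.0806] [[0.837, 0.128], [0.844, 0.056], [0.773, 0.05], [0.766, 0.121]]
top red 112 [316.  180.9] [0.603  0.0024] [[0.617, 0.014], [0.617, -0.009], [0.589, -0.009], [0.589, 0.014]]
top plate 291 [308.2  37.1] [0.9588 0.0266] [[0.912, 0.053], [1.055, 0.028], [1.049, -0.004], [0.906, 0.021]]
top plate 14 [377.    1.5] [ 1.0537 -0.1409] [[1.055, -0.134], [1.055, -0.148], [1.053, -0.148], [1.052, -0.134]]
top plate 27 [82.3 21.1] [0.9829 0.5706] [[0.981, 0.582], [0.991, 0.58], [0.987, 0.562], [0.977, 0.564]
[... 5604 characters left out ...]
168, 0.031], [0.159, 0.038], [0.163, 0.046]]
scene plate 33 [ 80.3 383.1] [0.422  0.5329] [[0.429, 0.536], [0.425, 0.528], [0.415, 0.529], [0.419, 0.537]]
scene plate 33 [409.3 385.8] [0.1558 0.055 ] [[0.164, 0.054], [0.159, 0.045], [0.148, 0.054], [0.152, 0.063]]
scene plate 28 [417.8 385.5] [0.1495 0.0424] [[0.147, 0.05], [0.157, 0.04], [0.151, 0.033], [0.142, 0.043]]
scene plate 146 [ 65.3 390.1] [0.4218 0.5554] [[0.43, 0.571], [0.429, 0.541], [0.413, 0.537], [0.414, 0.566]]
scene plate 15 [154.5 391.3] [0.3494 0.4271] [[0.348, 0.433], [0.353, 0.425], [0.349, 0.422], [0.343, 0.43]]
scene plate 31 [ 44.2 397.8] [0.4251 0.5863] [[0.434, 0.594], [0.427, 0.581], [0.42, 0.581], [0.427, 0.594]]
```

View pics/c1.png

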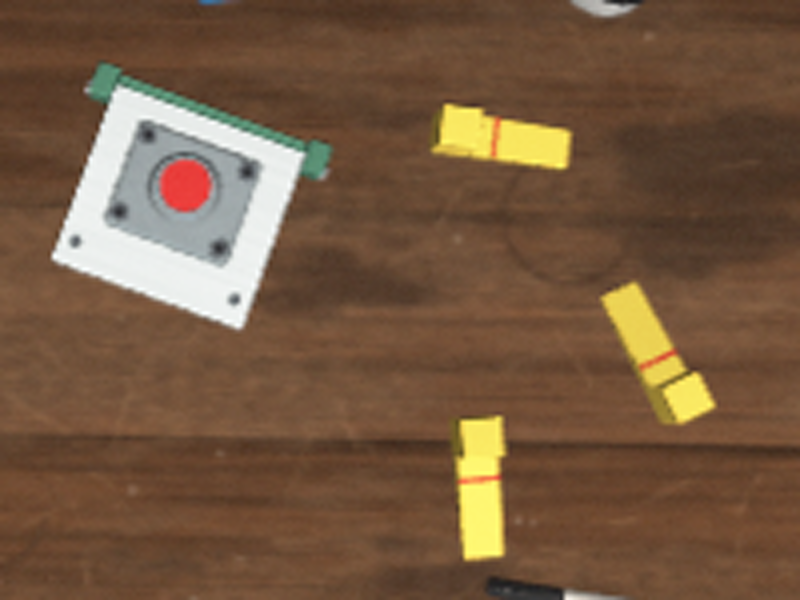

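View pics/c2.png

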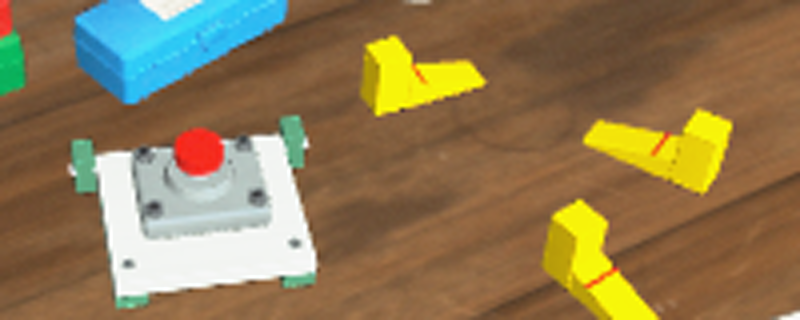

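The crop confirms it: target wedge has heel top at crop (689,398), which is px (442.2,234.5), red line at (659,360), tip at (619,290). Plate front edge runs from crop (52,260) to (242,328), the cap is at (187,185).

```bash
python3 - <<'E'
from h import *
f=lambda a,b,z: onz("top",270+a/4,135+b/4,z)
FL,FR,RL,RR=[f(*p,.024) for p in((52,260),(242,328),(118,85),(303,152))]
print("front w",np.linalg.norm(FL-FR),"depth",np.linalg.norm(FL-RL),FL,FR)
e=FL-FR; yaw=np.arctan2(-e[0],e[1]); e2=RL-RR; print("base yaw",yaw,np.arctan2(-e2[0],e2[1]),np.arctan2(*(RR-FR)[::-1]))
ex=np.array([np.cos(yaw),np.sin(yaw)]); mid=(FL+FR)/2; print("edge mid",mid,"plug pred",mid+.065*ex,"plug meas top",f(187,185,.064),"scene",onz("scene",260+200/4,160+144/4,.064))
H=f(689,398,.046); T=(f(600,297,.004)+f(636,283,.004))/2; L=f(659,360,.0165)
d=T-H; print("heel",H,"tip",T,"len(72)",np.linalg.norm(d),"line-heel(25)",np.linalg.norm(L-H),"yaw",np.arctan2(*d[::-1]))
print("heel scene",onz("scene",260+712/4,160+124/4,.046))
print("goal heel",mid-.025*ex)
o=robot.get_obs(); M=R.from_quat(o["tool_rot"]).as_matrix(); p=o["position"]
print("tool x yaw",np.arctan2(M[1,0],M[0,0]),"to plug (tool cm)",M.T@(np.r_[f(187,185,.064),.16]-p)*100)
E
```

```text
front w 0.11940114978692702 depth 0.11157493089829112 [0.56029923 0.07893659] [ 0.52202394 -0.03416353]
base yaw -0.3263211403004152 -0.3299586694276554 -0.31932242031777286
edge mid [0.54116158 0.02238653] plug pred [0.6027314 0.0015501] plug meas top [0.60232657 0.00062962] scene [0.60271631 0.00185422]
heel [ 0.48494538 -0.29472402] tip [ 0.54958671 -0.2628429 ] len(72) 0.07207571128389606 line-heel(25) 0.024631482209429924 yaw 0.45819306925702713
heel scene [ 0.48323578 -0.29425903]
goal heel [0.51748088 0.03040054]
tool x yaw 2.7208061637604803 to plug (tool cm) [-54.9686118  -37.76141246  13.19050438]
```

```bash
python3 -m crank '[[-5,-3.44,0,0,0,0,1],[-5,-3.44,0,0,0,0,1],[-5,-3.44,0,0,0,0,1],[-5,-3.44,0,0,0,0,1],[-5,-3.44,0,0,0,0,1]]' 20 && python3 -m crank '[[-5,-3.44,0,0,0,0,1],[-5,-3.44,0,0,0,0,1],[-5,-3.44,0,0,0,0,1],[-5,-3.44,0,0,0,0,1],[-5,-3.44,0,0,0,0,1]]'; python3 -m crank '[[0,0,2,0,0,0.187,1],[0,0,2,0,0,0.187,1],[0,0,2,0,0,0.187,1],[0,0,2,0,0,0.187,1],[0,0,2,0,0,0.187,1]]'
cat > st.py <<'E'
from h import *
import sys
o=robot.get_obs(); M=R.from_quat(o["tool_rot"]).as_matrix()
print("t",round(o["time"],2),"p",o["position"].round(4),"yaw",np.arctan2(M[1,0],M[0,0]).round(4),"zaxis",M[:,2].round(3),"F",np.round(o["ft_force"],1),"w",round(float(o["grip_width"]),4),"gf",np.round(o["grip_force"],1),"q6",round(o["q"][5],2))
if len(sys.argv)>3: print("tool cm",(M.T@(np.array(sys.argv[1:4],float)-o["position"])*100).round(2))
E
python3 st.py .6027 .0015 .128
```

```text
time: 0.72
position: [0.4138, 0.3096, 0.292]
tool_rot: [0.209, 0.978, -0.0, -0.0]
ft_force: [-0.4, 0.2, -0.4]
grip_width: 0.045
grip_force: 0.0
time: 1.35
position: [0.5717, 0.0504, 0.2919]
tool_rot: [0.209, 0.978, 0.0, -0.0]
ft_force: [1.3, 0.8, 0.4]
grip_width: 0.0015
grip_force: 0.0
time: 1.98
position: [0.5708, 0.0522, 0.1912]
tool_rot: [0.63, 0.777, -0.0, -0.0]
ft_force: [0.7, -0.2, -0.0]
grip_width: 0.0005
grip_force: 0.0
t 1.98 p [0.5708 0.0522 0.1912] yaw 1.7795 zaxis [-0.001  0.    -1.   ] F [ 0.7 -0.2 -0. ] w 0.0005 gf 0.0 q6 -0.31
tool cm [-5.62  2.07  6.32]
```

```bash
python3 -m crank '[[-2.81,1.03,0,0,0,0,1],[-2.81,1.03,0,0,0,0,1],[0,0,2.2,0,0,0,1],[0,0,2.2,0,0,0,1],[0,0,0,0,0,0,1]]'; python3 st.py .6027 .0015 .128
```

```text
time: 2.6
position: [0.6018, 0.0018, 0.1463]
tool_rot: [0.627, 0.779, -0.001, -0.002]
ft_force: [0.0, 0.3, 0.1]
grip_width: 0.0006
grip_force: 0.0
t 2.6 p [0.6018 0.0018 0.1463] yaw 1.7855 zaxis [-0.005  0.001 -1.   ] F [0.  0.3 0.1] w 0.0006 gf 0.0 q6 -0.4
tool cm [-0.06  0.09  1.83]
```

```bash
python3 -m crank '[[0,0,0.5,0,0,0,1],[0,0,0.5,0,0,0,1],[0,0,0.3,0,0,0,1],[0,0,0,0,0,0,1]]'; python3 st.py .6027 .0015 .128
```

```text
time: 3.1
position: [0.6033, 0.0017, 0.1354]
tool_rot: [0.627, 0.779, 0.0, 0.0]
ft_force: [0.1, -0.3, 0.2]
grip_width: 0.0003
grip_force: 0.0
t 3.1 p [0.6033 0.0017 0.1354] yaw 1.7859 zaxis [ 0. -0. -1.] F [ 0.1 -0.3  0.2] w 0.0003 gf 0.0 q6 -0.4
tool cm [-0.01 -0.07  0.74]
```

```bash
python3 -m crank '[[0,0,0.25,0,0,0,1],[0,0,0.25,0,0,0,1],[0,0,0,0,0,0,1]]'; python3 -m crank '[[0,0,0.15,0,0,0,1],[0,0,0,0,0,0,1]]';python3 -m crank '[[0,0,0.15,0,0,0,1],[0,0,0,0,0,0,1]]'; python3 st.py .6027 .0015 .128
```

```text
time: 3.48
position: [0.6034, 0.0017, 0.1303]
tool_rot: [0.627, 0.779, 0.0, 0.0]
ft_force: [-1.3, -0.5, 3.9]
grip_width: 0.0008
grip_force: 1.5
time: 3.72
position: [0.6034, 0.0017, 0.1287]
tool_rot: [0.627, 0.779, 0.0, 0.0]
ft_force: [0.2, -0.9, 3.2]
grip_width: 0.0004
grip_force: 1.5
time: 3.98
position: [0.6034, 0.0017, 0.1281]
tool_rot: [0.627, 0.779, 0.0, 0.0]
ft_force: [-1.6, 0.6, 7.8]
grip_width: 0.0004
grip_force: 4.1
t 3.98 p [0.6034 0.0017 0.1281] yaw 1.7859 zaxis [ 0.001 -0.    -1.   ] F [-1.6  0.6  7.8] w 0.0004 gf 4.1 q6 -0.4
tool cm [-0.01 -0.07  0.01]
```

```bash
python3 -m crank '[[0,0,0.1,0,0,0,1],[0,0,0,0,0,0,1],[0,0,0,0,0,0,1]]'; python3 st.py .6027 .0015 .128
```

```text
time: 4.35
position: [0.6034, 0.0018, 0.128]
tool_rot: [0.627, 0.779, 0.0, 0.0]
ft_force: [-2.6, 2.0, 12.9]
grip_width: 0.0004
grip_force: 6.8
t 4.35 p [0.6034 0.0018 0.128 ] yaw 1.786 zaxis [ 0.001 -0.    -1.   ] F [-2.6  2.  12.9] w 0.0004 gf 6.8 q6 -0.4
tool cm [-0.01 -0.07 -0.  ]
```

Force rises with no travel at tip z = 58 mm, so the plug is home. Next: retreat, turn, and go above the wedge.

```bash
python3 -m crank '[[0,0,-5,0,0,0,1],[0,0,-5,0,0,0.187,0.2],[0,0,0,0,0,0.187,0.2],[0,0,0,0,0,0.187,0.2],[0,0,0,0,0,0.187,0.2]]' 30; python3 -m crank '[[0,0,0,0,0,0.187,0.2],[0,0,0,0,0,0.187,0.2],[0,0,0,0,0,0.187,0.2],[0,0,0,0,0,0,0.2]]'; python3 st.py .484 -.2945 .16
```

```text
time: 4.97
position: [0.6029, 0.0017, 0.2257]
tool_rot: [0.87, 0.493, -0.0, -0.0]
ft_force: [-0.2, 0.3, -0.2]
grip_width: 0.0323
grip_force: 0.0
time: 5.48
position: [0.6029, 0.0017, 0.2255]
tool_rot: [0.971, 0.237, -0.001, -0.0]
ft_force: [-0.3, 0.1, -0.2]
grip_width: 0.0673
grip_force: 0.0
t 5.47 p [0.6029 0.0017 0.2255] yaw 0.479 zaxis [-0.001  0.    -1.   ] F [-0.3  0.1 -0.2] w 0.0673 gf 0.0 q6 0.91
tool cm [-24.19  20.81   6.56]
```

```bash
python3 -m crank '[[-4.84,3.8,0,0,0,0.02,0.2],[-4.84,3.8,0,0,0,0,0.2],[-4.84,3.8,0,0,0,0,0.2],[-4.84,3.8,0,0,0,0,0.2],[-4.84,3.8,0,0,0,0,0.2]]'; python3 -m crank '[[0,1.8,4,0,0,0,0.2],[0,0,2.5,0,0,0,0.2],[0,0,0,0,0,0,0.2]]'; python3 st.py .484 -.2945 .081
python3 - <<'E'
from h import *
i=cams.camera_info("wrist"); im=cams.camera("wrist"); save(im,"pics/w1.png")
np.save("w1.npy",np.array(i["pose"]));print(np.array(i["intrinsics"]).tolist())
E
```

```text
time: 6.1
position: [0.4699, -0.2777, 0.226]
tool_rot: [0.974, 0.228, -0.0, 0.0]
ft_force: [0.9, -0.4, -0.4]
grip_width: 0.0696
grip_force: 0.0
time: 6.48
position: [0.4776, -0.2916, 0.1591]
tool_rot: [0.974, 0.227, -0.002, -0.002]
ft_force: [-0.3, -0.5, 0.2]
grip_width: 0.0695
grip_force: 0.0
t 6.47 p [ 0.4776 -0.2916  0.1591] yaw 0.4585 zaxis [-0.004  0.004 -1.   ] F [-0.3 -0.5  0.2] w 0.0695 gf 0.0 q6 0.36
tool cm [0.47 0.59 7.81]
[[309.70691628693146, 0.0, 311.79953848128423], [0.0, 309.70691628693146, 207.01621769241305], [0.0, 0.0, 1.0]]
```

View pics/w1.png

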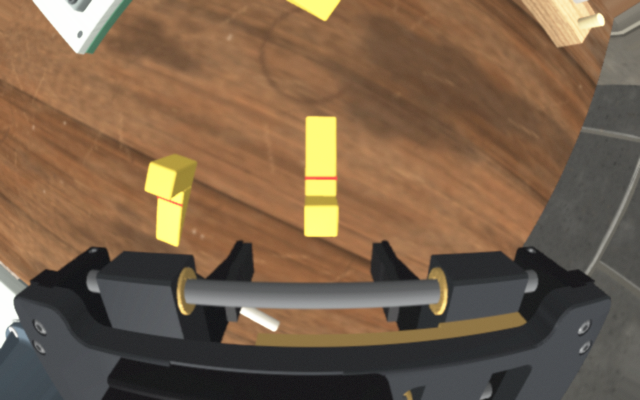

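The wrist view shows the target wedge straight ahead: heel top at (305–338, 205–236), red line at row 178, tip at row 117. Its axis is well aligned with the tool.

```bash
python3 - <<'E'
from h import *
i=dict(intrinsics=cams.camera_info("wrist")["intrinsics"],pose=np.load("w1.npy"))
g=lambda u,v,z:onz("wrist",u,v,z,i)
c=[g(u,v,.046) for u,v in((305,206),(338,206),(338,236),(305,236))]
H=np.mean(c,0);T=g(321,117,.004);L=g(320.5,178,.0165)
print("w",np.linalg.norm(c[0]-c[1]),np.linalg.norm(c[1]-c[2]),"H",H,"T",T,np.linalg.norm(T-H),"L-H",np.linalg.norm(L-H),"yaw",np.arctan2(*(T-H)[::-1]))
o=robot.get_obs();M=R.from_quat(o["tool_rot"]).as_matrix()
print((M.T@(np.r_[H,.083]-o["position"])*100).round(2))
E
```

```text
w 0.02306145182512486 0.022681949054144418 H [ 0.48681687 -0.29346887] T [ 0.55161564 -0.26164826] 0.0721902485260118 L-H 0.02508729236229617 yaw 0.4564765623544398
[0.69 0.54 7.74]
```

```bash
python3 -m crank '[[0.66,0.5,0,0,0,0,0.2],[0,0,3.8,0,0,0,0.2],[0,0,3.8,0,0,0,0.2],[0,0,0,0,0,0,0.2]]' 30; python3 st.py .4865 -.2935 .083; python3 -m crank '[[0,0,0,0,0,0,1],[0,0,0,0,0,0,1],[0,0,0,0,0,0,1],[0,0,0,0,0,0,1]]' 30; python3 st.py
```

```text
time: 7.02
position: [0.4869, -0.2928, 0.0841]
tool_rot: [0.974, 0.227, -0.001, -0.001]
ft_force: [-0.3, 0.6, 0.2]
grip_width: 0.0693
grip_force: 0.0
t 7.03 p [ 0.4869 -0.2928  0.0841] yaw 0.4583 zaxis [-0.003  0.002 -1.   ] F [-0.3  0.6  0.2] w 0.0693 gf 0.0 q6 0.37
tool cm [-0.06  0.05  0.11]
time: 7.52
position: [0.4873, -0.294, 0.086]
tool_rot: [0.974, 0.226, 0.0, 0.001]
ft_force: [-0.7, 0.3, 0.5]
grip_width: 0.0375
grip_force: 0.0
t 7.53 p [ 0.4873 -0.294   0.086 ] yaw 0.4569 zaxis [ 0.001 -0.001 -1.   ] F [-0.7  0.3  0.5] w 0.0375 gf 0.0 q6 0.37
```

```bash
python3 -m crank '[[0,0,0.4,0,0,0,0.5],[0,0,0,0,0,0,1],[0,0,0,0,0,0,1],[0,0,0,0,0,0,1],[0,0,0,0,0,0,1]]' 30; python3 -m crank '[[0,0,0,0,0,0,1],[0,0,0,0,0,0,1]]'; python3 st.py
```

```text
time: 8.15
position: [0.487, -0.2938, 0.0812]
tool_rot: [0.974, 0.226, -0.0, -0.0]
ft_force: [0.0, -0.6, -0.6]
grip_width: 0.0239
grip_force: 30.0
time: 8.4
position: [0.487, -0.2937, 0.0812]
tool_rot: [0.974, 0.226, -0.0, -0.0]
ft_force: [-1.1, 0.2, -0.9]
grip_width: 0.0239
grip_force: 30.0
t 8.4 p [ 0.487  -0.2937  0.0812] yaw 0.4568 zaxis [-0.  0. -1.] F [-1.1  0.2 -0.9] w 0.0239 gf 30.0 q6 0.37
```

```bash
python3 -m crank '[[0,0,-3.5,0,0,0,1],[0,0,-3.5,0,0,0.187,1],[0,0,0,0,0,0.187,1],[0,0,0,0,0,0.187,1],[0,0,0,0,0,0.187,1]]'; python3 -m crank '[[0,0,0,0,0,0.035,1],[0,0,0,0,0,0,1]]'; python3 st.py .432 .0594 .0812
```

```text
time: 9.02
position: [0.4868, -0.2936, 0.1514]
tool_rot: [0.989, -0.148, -0.0, -0.0]
ft_force: [-0.2, 0.5, -2.2]
grip_width: 0.0239
grip_force: 30.0
time: 9.28
position: [0.4869, -0.2937, 0.1512]
tool_rot: [0.987, -0.161, -0.0, -0.0]
ft_force: [-0.7, -0.2, -0.9]
grip_width: 0.0235
grip_force: 30.0
t 9.28 p [ 0.4869 -0.2937  0.1512] yaw -0.324 zaxis [-0.  0. -1.] F [-0.7 -0.2 -0.9] w 0.0235 gf 30.0 q6 1.16
tool cm [-16.45 -31.72   7.01]
```

```bash
python3 -m crank '[[-2.74,-5.28,0,0,0,0,1],[-2.74,-5.28,0,0,0,0,1],[-2.74,-5.28,0,0,0,0,1],[-2.74,-5.28,0,0,0,0,1],[-2.74,-5.28,0,0,0,0,1]]'; python3 -m crank '[[-2.74,-5.28,0,0,0,0,1],[0,0,3,0,0,0,1],[0,0,3,0,0,0,1],[0,0,0,0,0,0,1],[0,0,0,0,0,0,1]]'; python3 st.py .432 .0594 .0812
python3 - <<'E'
from h import *
i=cams.camera_info("wrist"); im=cams.camera("wrist"); save(im,"pics/w2.png")
np.save("w2.npy",np.array(i["pose"]))
E
```

```text
time: 9.9
position: [0.4417, 0.0017, 0.1514]
tool_rot: [0.987, -0.162, 0.0, -0.0]
ft_force: [0.7, 0.2, -1.5]
grip_width: 0.0239
grip_force: 30.0
time: 10.52
position: [0.4332, 0.0588, 0.0917]
tool_rot: [0.987, -0.162, 0.0, -0.0]
ft_force: [0.3, -0.5, -2.0]
grip_width: 0.0235
grip_force: 30.0
t 10.53 p [0.4332 0.0588 0.0917] yaw -0.3258 zaxis [ 0.001 -0.    -1.   ] F [ 0.3 -0.5 -2. ] w 0.0235 gf 30.0 q6 1.77
tool cm [-0.13 -0.02  1.05]
```

View pics/w2.png

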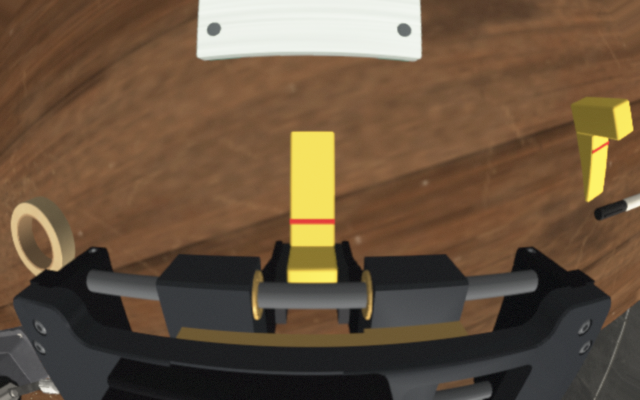

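Wedge held straight: red line at row 221, tip at row 131, columns 290–335. The plate's front top edge runs from (198,58) to (421,57).

```bash
python3 - <<'E'
from h import *
i=dict(intrinsics=cams.camera_info("wrist")["intrinsics"],pose=np.load("w2.npy"))
g=lambda u,v,z:onz("wrist",u,v,z,i)
a,b=g(198,57.5,.024),g(421,56.5,.024); print("w",np.linalg.norm(a-b)); e=a-b; print("yaw",np.arctan2(-e[0],e[1]),"mid",(a+b)/2)
dz=.0105
L=g(312.5,221,.0165+dz);T=g(313,131,.004+dz)
o=robot.get_obs();M=R.from_quat(o["tool_rot"]).as_matrix()
t=lambda p:(M.T@(np.r_[p,0]-o["position"])*100)[:2].round(2)
print("edge",t((a+b)/2),t(a),t(b),"line",t(L),"tip",t(T))
E
```

```text
w 0.1187412839875961
yaw -0.32350247413043387 mid [0.54308421 0.02423215]
edge [11.48 -0.24] [11.46 -6.18] [11.49  5.69] line [ 2.42 -0.07] tip [ 7.18 -0.04]
```

```bash
python3 -m crank '[[0,-0.2,0.6,0,0,0,1],[0,0,0.4,0,0,0,1],[0,0,0.05,0,0,0,1],[0,0,0,0,0,0,1]]'; python3 st.py; python3 -m crank '[[2,0,0,0,0,0,1],[2,0,0,0,0,0,1],[1.5,0,0,0,0,0,1],[0.5,0,0,0,0,0,1],[0,0,0,0,0,0,1]]'; python3 st.py
python3 - <<'E'
from h import *
i=cams.camera_info("wrist"); im=cams.camera("wrist"); save(im,"pics/w3.png")
np.save("w3.npy",np.array(i["pose"]))
cv2.imwrite("pics/w3c.png",cv2.resize(im[100:300,180:440,::-1],None,fx=3,fy=3,interpolation=cv2.INTER_CUBIC))
E
```

```text
time: 11.08
position: [0.4338, 0.0608, 0.0811]
tool_rot: [0.987, -0.162, 0.0, -0.0]
ft_force: [-0.4, -0.5, 3.3]
grip_width: 0.0239
grip_force: 30.0
t 11.07 p [0.4338 0.0608 0.0811] yaw -0.3262 zaxis [ 0.001 -0.    -1.   ] F [-0.4 -0.5  3.3] w 0.0239 gf 30.0 q6 1.78
time: 11.7
position: [0.4886, 0.042, 0.081]
tool_rot: [0.987, -0.162, -0.002, -0.0]
ft_force: [-2.6, 1.1, 6.9]
grip_width: 0.0234
grip_force: 30.0
t 11.7 p [0.4886 0.042  0.081 ] yaw -0.3263 zaxis [-0.004  0.001 -1.   ] F [-2.6  1.1  6.9] w 0.0234 gf 30.0 q6 1.75
```

View pics/w3c.png

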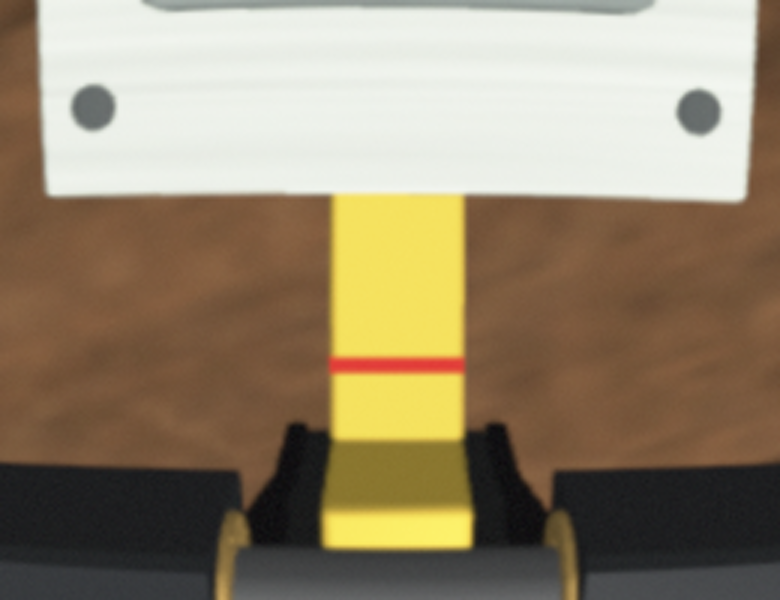

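The tip is under the plate and centred. The top edge is at crop row 193 (px 164.3) and the red line at row 366 (px 222). Compute what remains.

```bash
python3 - <<'E'
from h import *
i=dict(intrinsics=cams.camera_info("wrist")["intrinsics"],pose=np.load("w3.npy"))
g=lambda u,v,z:onz("wrist",u,v,z,i)
o=robot.get_obs();M=R.from_quat(o["tool_rot"]).as_matrix()
M=R.from_euler('z',-.3263).as_matrix()@np.diag([1,-1,-1])
t=lambda p:(M.T@(np.r_[p,0]-o["position"])*100)[:2].round(2)
print("edge",t(g(312.3,164.3,.024)),"line",t(g(312.5,222,.0165)),"L",t(g(196,164.7,.024)),"R",t(g(428.3,167,.024)),o["position"])
E
```

```text
edge [ 5.67 -0.08] line [ 2.39 -0.07] L [ 5.75 -6.06] R [5.63 5.9 ] [0.48859931 0.04196296 0.0810117 ]
```

```bash
python3 -m crank '[[1,0,0,0,0,0,1],[0.4,0,0,0,0,0,1],[0.4,0,0,0,0,0,1],[0.4,0,0,0,0,0,1],[0.4,0,0,0,0,0,1]]'; python3 -m crank '[[0.3,0,0,0,0,0,1],[0,0,0,0,0,0,1],[0,0,0,0,0,0,1]]';python3 st.py
python3 - <<'E'
from h import *
im=cams.camera("wrist"); i=cams.camera_info("wrist"); save(im,"pics/w4.png")
hsv=cv2.cvtColor(im[:,:,::-1].copy(),cv2.COLOR_BGR2HSV)
col=hsv[150:270,308:317].astype(int).mean(1)
for r,c in enumerate(col): 
    if 20<r<90: print(r+150,c.round().astype(int).tolist(),end=' ')
E
cat > ruler.py <<'E'
E
rm ruler.py
```

```text
time: 12.38
position: [0.5052, 0.0361, 0.0809]
tool_rot: [0.987, -0.162, -0.012, -0.001]
ft_force: [-17.6, 9.9, 21.0]
grip_width: 0.0234
grip_force: 30.0
time: 12.75
position: [0.5066, 0.0355, 0.0808]
tool_rot: [0.987, -0.162, -0.013, -0.001]
ft_force: [-16.6, 6.6, 20.1]
grip_width: 0.0239
grip_force: 30.0
t 12.75 p [0.5066 0.0355 0.0808] yaw -0.326 zaxis [-0.026  0.005 -1.   ] F [-16.6   6.6  20.1] w 0.0239 gf 30.0 q6 1.74
171 [46, 6, 241] 172 [45, 7, 242] 173 [45, 6, 241] 174 [44, 7, 241] 175 [44, 7, 241] 176 [43, 7, 241] 177 [45, 7, 241] 178 [44, 7, 241] 179 [45, 7, 241] 180 [45, 7, 240] 181 [45, 7, 240] 182 [45, 7, 239] 183 [47, 7, 239] 184 [46, 7, 239] 185 [47, 8, 238] 186 [46, 8, 237] 187 [45, 8, 237] 188 [46, 8, 237] 189 [47, 8, 238] 190 [47, 8, 238] 191 [48, 7, 239] 192 [47, 7, 240] 193 [47, 7, 240] 194 [47, 7, 240] 195 [48, 7, 240] 196 [47, 7, 240] 197 [45, 7, 242] 198 [41, 6, 244] 199 [28, 12, 246] 200 [26, 77, 245] 201 [26, 142, 245] 202 [26, 156, 244] 203 [26, 157, 245] 204 [26, 157, 245] 205 [26, 157, 245] 206 [26, 157, 245] 207 [26, 157, 244] 208 [26, 157, 244] 209 [26, 157, 245] 210 [26, 157, 244] 211 [26, 157, 244] 212 [26, 157, 244] 213 [26, 157, 244] 214 [26, 157, 245] 215 [26, 157, 245] 216 [26, 157, 245] 217 [26, 157, 244] 218 [26, 159, 244] 219 [22, 165, 240] 220 [11, 181, 230] 221 [2, 190, 225] 222 [1, 192, 225] 223 [2, 191, 225] 224 [6, 187, 228] 225 [14, 176, 236] 226 [23, 164, 242] 227 [26, 159, 244] 228 [26, 158, 245] 229 [26, 158, 244] 230 [26, 158, 244] 231 [26, 157, 245] 232 [26, 158, 244] 233 [26, 158, 244] 234 [26, 157, 245] 235 [26, 157, 245] 236 [26, 157, 245] 237 [26, 157, 245] 238 [26, 158, 244] 239 [26, 158, 245]
```

The wedge pushes with 20 N down and 18 N back, and the tool has tilted 1.5° tip-down. I'll relieve the down force and level the tool before going on.

```bash
python3 -m crank '[[0,0,-0.1,0,0.013,0,1],[0,0,0,0,0,0,1]]'; python3 st.py;  python3 -m crank '[[0,0,-0.05,0,0.013,0,1],[0,0,0,0,0,0,1]]';python3 st.py
cat > look.py <<'E'
from h import *
import sys
i=cams.camera_info("wrist"); im=cams.camera("wrist"); save(im,f"pics/{sys.argv[1]}.png")
hsv=cv2.cvtColor(im[:,:,::-1].copy(),cv2.COLOR_BGR2HSV)
c=hsv[:,308:317].astype(float).mean(1)
e=next(r for r in range(150,260) if c[r,1]>80); w=np.clip(26-c[200:245,0],0,None)*(c[200:245,1]>100); l=(w*np.arange(200,245)).sum()/w.sum()
o=robot.get_obs();M=R.from_euler('z',-.326).as_matrix()@np.diag([1,-1,-1])
t=lambda p:(M.T@(np.r_[p,0]-o["position"])*100)[0].round(2)
print("edge row",e-.3,"line row",l)
for z in(.024,.026,.0285): print("lift",z-.024,"edge",t(onz("wrist",312.5,e-.3,z,i)),"line",t(onz("wrist",312.5,l,.0165,i)))
E
python3 look.py w5
```

```text
time: 13.05
position: [0.5109, 0.0341, 0.0808]
tool_rot: [0.987, -0.162, -0.002, 0.001]
ft_force: [-8.9, 3.9, 4.6]
grip_width: 0.0238
grip_force: 30.0
t 13.05 p [0.5109 0.0341 0.0808] yaw -0.3258 zaxis [-0.004 -0.001 -1.   ] F [-8.9  3.9  4.6] w 0.0238 gf 30.0 q6 1.75
time: 13.3
position: [0.5116, 0.0338, 0.081]
tool_rot: [0.987, -0.162, 0.005, 0.002]
ft_force: [-6.3, 2.7, 1.4]
grip_width: 0.0237
grip_force: 30.0
t 13.3 p [0.5116 0.0338 0.081 ] yaw -0.3261 zaxis [ 0.01  -0.006 -1.   ] F [-6.3  2.7  1.4] w 0.0237 gf 30.0 q6 1.75
edge row 214.7 line row 222.3884007029877
lift 0.0 edge 3.13 line 2.45
lift 0.0019999999999999983 edge 3.19 line 2.45
lift 0.0045000000000000005 edge 3.27 line 2.45
```

```bash
python3 -m crank '[[0.3,0,0,0,-0.006,0,1],[0.3,0,0.02,0,-0.003,0,1],[0,0,0,0,0,0,1],[0,0,0,0,0,0,1]]'; python3 st.py; python3 look.py w6
```

```text
time: 13.85
position: [0.5172, 0.0319, 0.0809]
tool_rot: [0.987, -0.162, 0.001, 0.001]
ft_force: [-7.8, 1.7, 2.0]
grip_width: 0.0237
grip_force: 30.0
t 13.85 p [0.5172 0.0319 0.0809] yaw -0.3261 zaxis [ 0.001 -0.003 -1.   ] F [-7.8  1.7  2. ] w 0.0237 gf 30.0 q6 1.75
edge row 224.7 line row 226.0
lift 0.0 edge 2.54 line 2.19
lift 0.0019999999999999983 edge 2.61 line 2.19
lift 0.0045000000000000005 edge 2.71 line 2.19
```

```bash
python3 - <<'E'
from h import *
i=cams.camera_info("wrist"); T=np.array(i["pose"]); o=robot.get_obs()
M=R.from_euler('z',-.326).as_matrix()@np.diag([1,-1,-1])
print("cam in tool cm",(M.T@(T[:3,3]-o["position"])*100).round(2),"fwd",(M.T@T[:3,2]).round(3))
im=cv2.imread("pics/w6.png"); cv2.imwrite("pics/w6c.png",cv2.resize(im[120:280,170:450],None,fx=2.8,fy=2.8,interpolation=cv2.INTER_CUBIC))
E
```

```text
cam in tool cm [ 8.1  -0.14 -9.38] fwd [-0.292  0.003  0.956]
```

View pics/w6c.png

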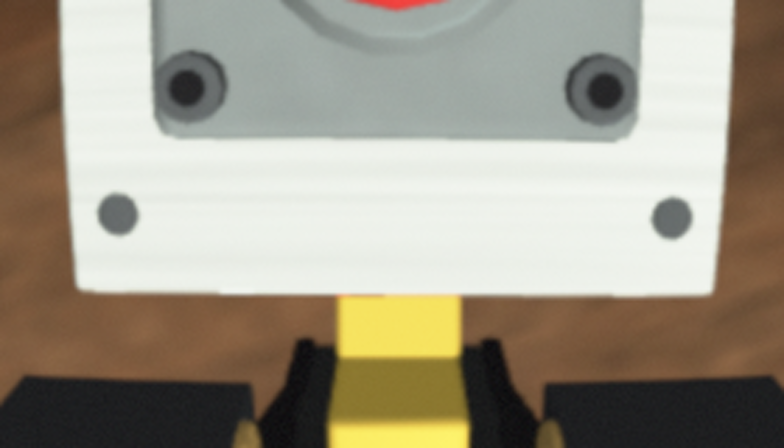

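The line is just disappearing behind the plate's top edge. Correcting for parallax (the camera is 5 cm past the edge, and the top edge is 11.5 mm above the line) leaves about 2.3 mm to go.

```bash
python3 -m crank '[[0.12,0,0,0,0,0,1],[0.1,0,0,0,0.001,0,1],[0,0,0,0,0,0,1],[0,0,0,0,0,0,1]]'; python3 st.py; python3 - <<'E'
from h import *
i=cams.camera_info("wrist"); im=cams.camera("wrist"); save(im,"pics/w7.png")
hsv=cv2.cvtColor(im[:,:,::-1].copy(),cv2.COLOR_BGR2HSV)
c=hsv[:,308:317].astype(float).mean(1); e=next(r for r in range(150,260) if c[r,1]>80)
print(e,[c[r].round().tolist() for r in range(e-2,e+3)])
o=robot.get_obs();M=R.from_euler('z',-.326).as_matrix()@np.diag([1,-1,-1])
print("edge x",[(M.T@(np.r_[onz("wrist",312.5,e-.3,z,i),0]-o["position"])*100)[0].round(2) for z in(.024,.0285)])
# plate height from its two front corners: white mask width at rows just above the edge
for fn in("w3","w6","w7"):
    a=cv2.imread(f"pics/{fn}.png"); h=cv2.cvtColor(a,cv2.COLOR_BGR2HSV); s=(h[:,:,1]<40)&(h[:,:,2]>190)
    r=max(q for q in range(150,245) if s[q,180:450].sum()>150)-5; w=np.flatnonzero(s[r,170:460])+170
    print(fn,r,w.min(),w.max(),[round(float(np.linalg.norm(onz("wrist",w.min()-.5,r,z,i)-onz("wrist",w.max()+.5,r,z,i))),4) for z in(.024,.0285)])
E
```

```text
time: 14.4
position: [0.519, 0.0312, 0.0809]
tool_rot: [0.987, -0.162, 0.001, 0.001]
ft_force: [-6.7, 2.2, 2.0]
grip_width: 0.0239
grip_force: 30.0
t 14.4 p [0.519  0.0312 0.0809] yaw -0.3261 zaxis [ 0.001 -0.003 -1.   ] F [-6.7  2.2  2. ] w 0.0239 gf 30.0 q6 1.75
229 [[38.0, 10.0, 241.0], [29.0, 27.0, 241.0], [27.0, 84.0, 244.0], [26.0, 137.0, 245.0], [26.0, 154.0, 246.0]]
edge x [np.float64(2.32), np.float64(2.49)]
w3 159 195 428 [0.1201, 0.1166]
w6 219 197 424 [0.1231, 0.1195]
w7 223 198 424 [0.1231, 0.1194]
```

```bash
python3 -m crank '[[0.06,0,0,0,0,0,1],[0,0,0,0,0,0,1],[0,0,0,0,0,0,1],[0,0,0,0,0,0,1]]'; python3 st.py; python3 - <<'E'
from h import *
im=cams.camera("scene"); save(im,"pics/s2.png")
cv2.imwrite("pics/s2c.png",cv2.resize(im[140:300,230:430,::-1],None,fx=3.7,fy=3.7,interpolation=cv2.INTER_CUBIC))
E
```

```text
time: 14.95
position: [0.5191, 0.0312, 0.0809]
tool_rot: [0.987, -0.162, 0.0, 0.001]
ft_force: [-7.8, 2.9, 2.9]
grip_width: 0.0239
grip_force: 30.0
t 14.95 p [0.5191 0.0312 0.0809] yaw -0.3261 zaxis [ 0.    -0.003 -1.   ] F [-7.8  2.9  2.9] w 0.0239 gf 30.0 q6 1.75
```

View pics/s2c.png

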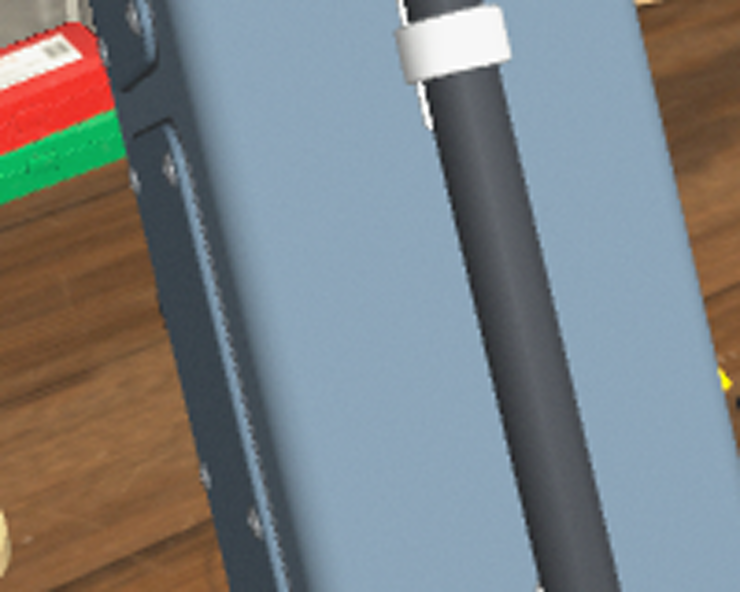

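The arm blocks the scene view, and the last nudge was taken up by stiction (0.1 mm moved). One more small nudge.

```bash
python3 -m crank '[[0.05,0,0,0,0.001,0,1],[0,0,0,0,0,0,1],[0,0,0,0,0,0,1],[0,0,0,0,0,0,1]]'; python3 st.py; python3 - <<'E'
from h import *
M=R.from_euler('z',-.326).as_matrix()@np.diag([1,-1,-1])
i=cams.camera_info("wrist"); o=robot.get_obs(); im=cams.camera("wrist"); save(im,"pics/w8.png")
c=cv2.cvtColor(im[:,:,::-1].copy(),cv2.COLOR_BGR2HSV)[:,308:317].astype(float).mean(1)[:,1]
e=next(r for r in range(150,260) if c[r]>80); sub=e-1+(80-c[e-1])/(c[e]-c[e-1])
print(sub,"top edge x",(M.T@(np.r_[onz("wrist",312.5,sub,.0285,i),0]-o["position"])*100)[0].round(3))
E
```

```text
time: 15.5
position: [0.5192, 0.0312, 0.0809]
tool_rot: [0.987, -0.162, 0.0, 0.001]
ft_force: [-9.5, 3.8, 3.0]
grip_width: 0.0237
grip_force: 30.0
t 15.5 p [0.5192 0.0312 0.0809] yaw -0.3261 zaxis [ 0.    -0.003 -1.   ] F [-9.5  3.8  3. ] w 0.0237 gf 30.0 q6 1.75
228.91944990176816 top edge x 2.475
```

```bash
python3 -c "
from rig import ticket; print(ticket.hand_in())"
```

```text
the job is handed in; nothing more can be done
None
```

I pressed the plug home (cap top at 58 mm), slid the rightmost wedge in until its red line is within about 0.5 mm of the plate edge (lift about 4.4 mm, worked out from the line position), and handed in at 15.5 s still gripping it; the arm blocked the outside view, so the lift is not directly confirmed.

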